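# Nest the parts cups in the leaning rack and shut its lid

## Task

Put the two loose parts cups away in the leaning rack: nest the orange cup, mouth up, into the grey cup there and press it down firmly (about 15 N), without slamming it, until it stops dead with the rack's stiff foot fully down. Then nest the blue cup into the orange one and press it down firmly in the same way. Finally close the red lid fully over the stack, leaving the other things on the bench where they are.

Things in the scene. Friction and masses are not known exactly. Their poses are not given: they have to be found in the camera images.
- cup_orange_mid (a point): Loose orange plastic parts cup, open top, 100 mm high, about 90 g, upright on the bench. Lower 60 mm: tapered body, 38 mm diameter at the foot, 52 at the top. Upper 40 mm: straight band, 64 mm outside, 58 inside; its underside is a shoulder. Fingers may cover only the top 36 mm, else they strike the lower cup's rim when nesting. Point: on the axis, 50 mm above the underside; z out of the mouth.
- cup_blue_mid (a point): Loose blue plastic parts cup, of the same shape, size and mass as the orange one and standing the same way; point and axes likewise. Nested in a like cup, a cup's body has 3 mm or so to spare all round and its shoulder rests on the lower cup's rim, so that it stands 40 mm higher than that cup.
- seat_mouth (a point): Centre of the mouth (rim plane) of the grey cup in the rack, shaped like the loose cups, fastened to the rack's sliding foot. z points out of the mouth along the stack's axis, leaning 30 degrees from vertical to the rack's front (robot's side); x at right angles, to the back and up; y sideways. Fully nested, the orange cup's point lies 10 mm below this point along z, the blue one's 30 mm above.
- seat_cup (a joint): How far the grey cup on its stiff foot stands above its bottom stop, along the stack's axis, in m: 0 = fully down on the hard stop, at most 0.022. Starts raised 8 to 20 mm. No spring: friction of about 6 N holds it where it is left; pushed harder it slides until it meets the stop, where the force rises steeply.
- lid (a joint): Angle of the red lid in rad: 0 = shut (square to the stack's axis, 4 mm clear above a fully home stack), 2.1 = fully open. It starts at 1.85 to 2.1, tipped back above the spine and nearly upright. A stiff hinge (about 0.1 N m) keeps it where it is left. To shut it, push it from behind over to the front and down.
- lid_hinge (a point): Middle of the lid's hinge line, on top of the spine, 56 mm behind the stack's axis, in the plate's middle plane. y lies along the hinge. The axes turn with the lid: -x points from the hinge to the free edge, z out of the lid's outer face, which looks away from the robot (backward) when the lid is open and upward when it is shut.
- lid_edge (a point): Middle of the lid's free edge, 92 mm from the hinge. The lid is a red steel plate 66 mm wide (along the hinge), 5 mm thick. On its outer face along the free edge is a black grip bar, 40 mm long, 10 mm wide, standing 12 mm out of the plate. Axes as for the hinge.
- jar: Bystander: closed glass jar, 72 mm diameter, 100 mm high. Origin: centre of its underside.
- tube: Bystander: upright aluminium tube, 32 mm diameter, 160 mm high. Origin: centre of its underside.
- wrench: Bystander: chrome wrench lying flat, 170 mm long. Origin: underside.
- clamp: Bystander: black plastic bar clamp lying flat, 150 mm long. Origin: underside of its bar.
- square: Bystander: blue plastic square lying flat, 160 by 135 mm. Origin: underside, middle of its thick leg.
- tape: Bystander: yellow tape measure, 70 by 42 by 68 mm. Origin: centre of its underside.
- rack: Steel rack, fixed to the bench. Origin: bench level below the centre of the grey cup's underside; x to its back, y to its left, z up. A 50 mm wide green spine runs along the back of the stack up to the lid's hinge, its front face 46 mm from the stack's axis, so grip cups across y when nesting them; the sides (y) and the front are clear above the grey cup.
Mind the look-alikes: they are no part of the job. Of the things that look like the part that bears cup_blue_mid, the smallest one is meant.

How it is judged:
By the outcome, as a careful person would: the job done as asked, in the order asked, and still so for the second after the job is handed in, with the robot touching nothing.
It also fails if it takes over 72 s, if anything falls off the work surface, if the arm or the gripper's body presses on something with over 40 N, if the wrist force passes 120 N, or if a joint passes its speed limit or range.

## Robot

A 7-joint arm with a two-finger parallel gripper is mounted at the origin on the work surface. World frame = base frame: x ahead of the robot, y to its left, z up, the work surface at z = 0. Lengths are in m, angles in degrees, forces in N, time in s.
With the tool pointing down it reaches from about 0.425 to 0.875 m from the base axis. Payload 8.4 kg.
Tool frame: the origin (TCP) lies at the very end of the fingers, on their centre line; the grasp point (between the pads) lies 19 mm behind it (ctrl.grasp_offset is the distance from the TCP to the grasp point, in m); z points along the fingers, y is the line along which they close (so a half turn about z gives the same grasp; the last joint's range is limited). The gripper opens to 85 mm and grips with 20 to 120 N. Pads are 22 mm wide; open, the fingers measure 114 mm over their backs; the gripper's body (76 mm by 85 mm) begins 54 mm behind the grasp point. The pads swing forward as they close: fully open they stand 13 mm farther back than shut.
Start: joints at [68.572, 19.091, 2.286, 83.961, -0.768, 76.965, -3.352], TCP at [0.176, -0.626, 0.231] pointing down, gripper open.
Joint ranges: [-147.57, 147.57], [-21.85, 119.76], [-74.77, 79.35], [14.55, 137.4], [-85.83, 265.84], [4.83, 119.75], [-152.11, 152.11]. Speed limits (degrees/s): [127.2, 127.2, 159.86, 159.86, 180, 180, 180].

## Interface

Orientations are given as [roll, pitch, yaw] about the fixed x, y, z axes, in that order (R = Rz(yaw) Ry(pitch) Rx(roll)).
In Python, from bench import ctrl, eyes gives the robot as it stands.
- The arm moves only by the tool move_arm, never from a script. Its argument "moves" is a list of rows, each a list of 3 entries, a list of its own where there are three numbers: the opening, from 0 (shut) to 1 (fully open), then the shift along the world's x, y, z in cm, then the turn, a rotation vector about the world's x, y, z in rad. A call has 1 to 20 rows; each row shifts and turns the commanded pose from where the row before left it; what a row does not reach is not made up. A row lasts 1/12 s, in which the tool goes at most 41.7 mm and 7.16 degrees, less where a joint would pass 70% of its speed; a pose out of reach is approached as far as the arm can. A call is refused whole if a number of a shift passes 4.17 or a number of a turn 0.125, either way. A call with a gripper value outside its range is refused whole. The fingers move at their own pace and stop on an object; "force" is the grip in N (left out, the last holds). Time passes only in rows, so rows that do not move let the fingers close. It gives the time, the measured TCP pose, the force, the opening and the grip force at its end, in the units of the state.
- ctrl.observe(): the state, without advancing time (a new reading comes with each control period).
- eyes.grab_frame(name): name is "scene" or "top" or "wrist"; returns a dict with "image" (420x560x3 uint8, red, green, blue), "intrinsics" (3x3 intrinsics, pixels), "k1" (the pictures are not rectified: a ray, as slopes to the right and down, at radius r is drawn at 1 + k1 r^2 times it, then the intrinsics apply), "R" (3x3) and "t" (3): a world point X has camera coordinates R X + t; the wrist camera has in their place "T_tool_cam" (4x4, takes a point from camera to tool coordinates, whose origin is the TCP and whose axes are the flange's). Camera axes: x right, y down, z forward; pixel columns grow to the right and rows downward; lengths in m; the calibration is good to about 2 mm. A picture is of the moment at which its call begins: read the wrist's pose just before it. There is no depth.
- ctrl.close_job(): hands the job in; it is judged then, once.
The state is a dict: "time_s": time; "qpos": joint angles; "qvel": joint speeds; "tau": joint torques, N m; "tool_pos": TCP position; "orientation": TCP orientation; "wrist_force": force on the tool from outside, world axes, zero at the start; "moment": the same for the moment, N m; "gripper_width": opening from 0.0 (shut) to 1.0 (fully open); "grasp_force": force on a finger pad.
Only numpy, scipy, OpenCV 4.12 (cv2) and the standard library are available. Lean on these libraries where they do the work, as an engineer would, in place of code of your own. Each camera call takes 0.05 s, during which the arm holds its last target. There are 200 camera calls.

## Working session

There is one attempt and no reset: what is moved stays moved. The work goes in short steps, Python scripts to look and compute and a tool call to move; the robot and the scene stay as the last step left them, time stands still between calls to the robot, and variables do not carry over. Pictures are saved under pics/ and viewed, at most 11 in all, crops included, and the job is handed in when it is done.

Besides the shell and the picture viewer there is one more tool, called after "Request:" as name([rows], argument=value, ...), one row to a line, values as JSON. move_arm: Moves the arm, as the interface text tells. Its arguments: {"type":"object","properties":{"moves":{"type":"array"},"force":{"type":"number"}},"required":["moves"]}

```bash
mkdir -p pics; ls; cat > h.py <<'E'
import numpy as np, cv2
from bench import ctrl, eyes
from scipy.spatial.transform import Rotation as Ro
def grab(n,save=None):
    s=ctrl.observe(); f=eyes.grab_frame(n)
    if n=="wrist":
        T=np.array(f["T_tool_cam"]); Rt=Ro.from_euler('xyz',s["orientation"],degrees=True).as_matrix()
        Rwc=Rt@T[:3,:3]; c=Rt@T[:3,3]+np.array(s["tool_pos"])
        f["R"]=Rwc.T; f["t"]=-Rwc.T@c
    if save: cv2.imwrite(save,f["image"][:,:,::-1])
    f={k:np.array(v) if k!="k1" else v for k,v in f.items()}
    return f
def ray(f,u,v):
    K=f["intrinsics"]; d=np.array([(u-K[0,2])/K[0,0],(v-K[1,2])/K[1,1]]); p=d.copy()
    for _ in range(20): p=d/(1+f["k1"]*(p@p))
    r=f["R"].T@np.array([*p,1]); return -f["R"].T@f["t"], r/np.linalg.norm(r)
def atz(f,u,v,z):
    c,r=ray(f,u,v); return c+r*(z-c[2])/r[2]
def proj(f,X):
    p=f["R"]@np.array(X)+f["t"]; p=p[:2]/p[2]; p=p*(1+f["k1"]*(p@p)); K=f["intrinsics"]
    return np.array([K[0,0]*p[0]+K[0,2],K[1,1]*p[1]+K[1,2]])
def tri(rs):
    A=0;b=0
    for c,r in rs:
        P=np.eye(3)-np.outer(r,r); A=A+P; b=b+P@c
    return np.linalg.solve(A,b)
E
python3 - <<'E'
from h import *
import pickle
F={n:grab(n,f"pics/{n}0.png") for n in("scene","top")}
pickle.dump(F,open("F.pkl","wb"))
for f in F.values(): print(f["intrinsics"],f["k1"],-f["R"].T@f["t"],f["R"])
print(ctrl.observe())
E
```

```text
pics
[[470.49967316   0.         274.24174322]
 [  0.         470.49967316 213.43475702]
 [  0.           0.           1.        ]] -0.07123972461650079 [0.99986003 0.71146458 1.06302361] [[-0.81052908  0.58556834 -0.01234271]
 [ 0.42365025  0.57159428 -0.70270936]
 [-0.40442933 -0.57479535 -0.71136996]]
[[420.68641276   0.         273.93132682]
 [  0.         420.68641276 213.12416556]
 [  0.           0.           1.        ]] 0.005452072300253547 [ 0.41401058 -0.01855009  1.30240999] [[-1.67046804e-02 -9.99860397e-01  3.75407759e-04]
 [-9.97427262e-01  1.66378498e-02 -6.97283257e-02]
 [ 6.97123454e-02 -1.53923133e-03 -9.97565948e-01]]
{'time_s': 0.1, 'qpos': array([68.56941494, 19.12754255,  2.2850181 , 84.00552119, -0.76689508,
       76.96483849, -3.35176623]), 'qvel': array([ 0.00500937, -0.09058537,  0.07847431, -0.10353651, -0.04660093,
        0.0398129 ,  0.06461829]), 'tau': array([ 4.29865031e-03, -6.60020542e+01,  1.37040574e+00, -4.06474185e+01,
        1.69452187e-02,  9.08584683e-03, -5.74942163e-06]), 'tool_pos': array([ 0.17625873, -0.62522613,  0.23051622]), 'orientation': array([-1.79917582e+02,  6.50717533e-03,  1.57457738e+01]), 'wrist_force': array([-0.05602883,  0.0196287 ,  0.00534261]), 'moment': array([-0.04461003, -0.04165734, -0.00629572]), 'grasp_force': 0.0, 'gripper_width': 0.9993026252701712}
```

View pics/scene0.png

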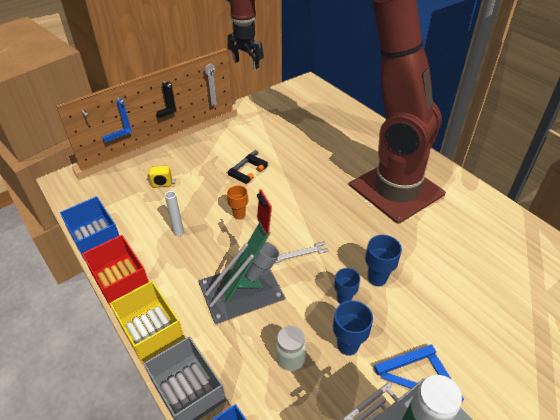

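View pics/top0.png

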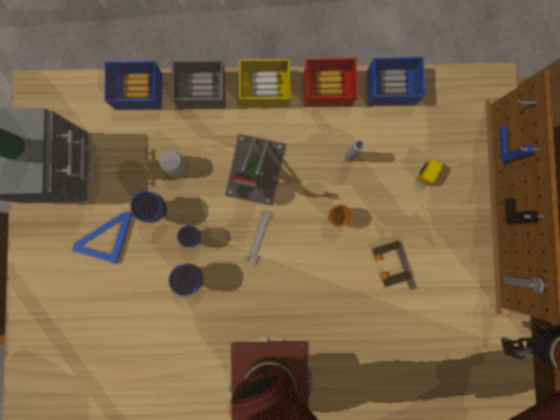

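The scene view shows the orange cup at (237,203), the small blue cup at (347,285) between two bigger look-alikes, and the rack at about (245,270). In the top view they are at (340,215), (189,236) and (255,170). Next I'll enlarge these areas.

```bash
python3 - <<'E'
from h import *
import pickle
F=pickle.load(open("F.pkl","rb"))
def crop(n,u,v,w,h,s):
    return cv2.resize(F[n]["image"][v:v+h,u:u+w,::-1],None,fx=s,fy=s,interpolation=cv2.INTER_CUBIC)
a=crop("scene",190,180,100,150,4) #400x600
b=np.vstack([crop("top",215,125,80,90,4)[:,:320], np.hstack([crop("top",320,200,40,40,4),crop("top",170,216,40,40,4)]),])
c=np.zeros((600,400,3),np.uint8); c[:b.shape[0],:320]=b
cc=np.hstack([a,c]); cv2.imwrite("pics/crop1.png",cc)
print(b.shape)
E
```

```text
(520, 320, 3)
```

View pics/crop1.png

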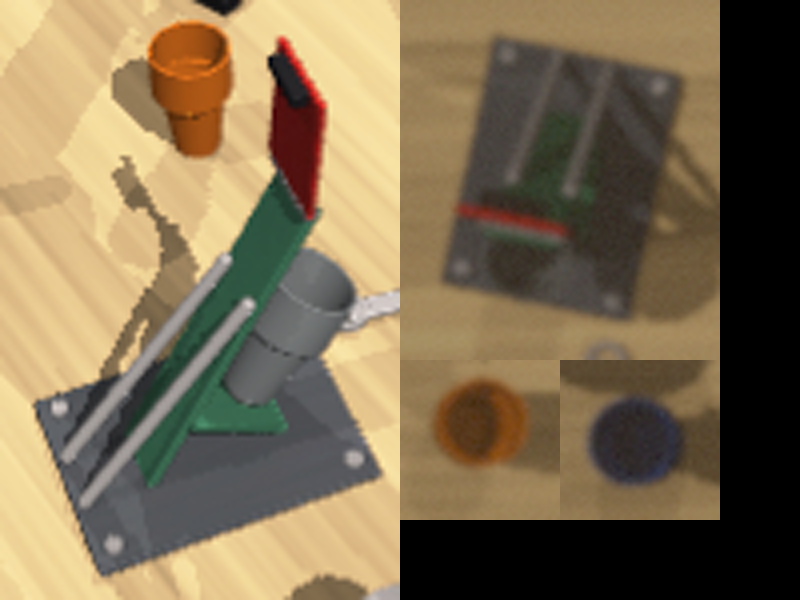

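```bash
python3 - <<'E'
from h import *
import pickle
F=pickle.load(open("F.pkl","rb")); S=F["scene"];T=F["top"]
np.set_printoptions(precision=4,suppress=True)
print("orange",atz(T,340,215.5,.1),atz(S,237.5,193,.1))
print("blue",atz(T,188.75,236.25,.1),atz(S,347,275,.1))
sc=lambda u,v:(190+u/4,180+v/4)
tc=lambda u,v:(215+(u-400)/4,125+v/4)
tri2=lambda a,b:tri([ray(S,*sc(*a)),ray(T,*tc(*b))])
# base corners
for n,a,b in [("bl(-y,+x)",(35,402),(682,75)),("br",(102,577),(495,38)),("fr",(382,475),(443,283))]: print(n,tri2(a,b))
P=[atz(T,*tc(*b),.006) for b in[(495,38),(682,75),(630,320),(443,283)]]
print(P, np.mean(P,0)); 
d=(P[0]+P[1]-P[2]-P[3]);e=(P[0]+P[3]-P[1]-P[2]); print("yaw",np.degrees([np.arctan2(d[1],d[0]),np.arctan2(-e[0],e[1])]),np.linalg.norm(d)/2,np.linalg.norm(e)/2)
# lid edge ends: scene top-left (283,40), (322,105); top (458,210),(568,233)
print("edge",tri2((280,42),(568,233)),tri2((324,103),(458,210)))
for n,b in(("jar",(172,160)),("tube",(356,150)),("w1",(268,212)),("w2",(253,261)),("bigblue1",(148,207)),("bigblue2",(186,280)),("tape",(432,172)),("clamp1",(378,250)),("clamp2",(400,285))): print(n,atz(T,*b,.1 if n in("jar","bigblue1","bigblue2") else .16 if n=="tube" else .06 if n=="tape" else 0.01))
E
```

```text
orange [ 0.4881 -0.2095  0.1   ] [ 0.4906 -0.2027  0.1   ]
blue [0.436  0.2237 0.1   ] [0.4325 0.2225 0.1   ]
bl(-y,+x) [ 0.7212 -0.0596  0.0012]
br [ 0.7544  0.0867 -0.0028]
fr [ 0.5607  0.13   -0.0032]
[array([0.753 , 0.0854, 0.006 ]), array([ 0.7213, -0.0603,  0.006 ]), array([ 0.5299, -0.0165,  0.006 ]), array([0.561 , 0.1278, 0.006 ])] [0.6413 0.0341 0.006 ]
yaw [-12.6644 -12.242 ] 0.19648648509630764 0.14840175632612543
edge [0.5545 0.0196 0.3092] [0.5682 0.084  0.3172]
jar [0.6568 0.2715 0.1   ]
tube [ 0.6641 -0.2489  0.16  ]
w1 [ 0.5081 -0.0023  0.01  ]
w2 [0.3588 0.0458 0.01  ]
bigblue1 [0.5217 0.3402 0.1   ]
bigblue2 [0.3123 0.2318 0.1   ]
tape [ 0.6158 -0.4933  0.06  ]
clamp1 [ 0.3859 -0.3371  0.01  ]
clamp2 [ 0.2788 -0.4003  0.01  ]
```

Request:
move_arm([
  [1, [2.2, 3.0, 0], [0, 0, -0.1]],
  [1, [2.2, 3.0, 0], [0, 0, -0.1]],
  [1, [2.2, 3.0, 0], [0, 0, -0.1]],
  [1, [2.2, 3.0, 0], [0, 0, -0.1]],
  [1, [2.2, 3.0, 0], [0, 0, -0.09]],
  [1, [2.2, 3.0, 0], [0, 0, 0]],
  [1, [2.2, 3.0, 0], [0, 0, 0]],
  [1, [2.2, 3.0, 0], [0, 0, 0]],
  [1, [2.2, 3.0, 0], [0, 0, 0]],
  [1, [2.2, 3.0, 0], [0, 0, 0]],
  [1, [2.2, 3.0, 0], [0, 0, 0]],
  [1, [2.2, 3.0, 0], [0, 0, 0]],
  [1, [2.2, 3.0, 0], [0, 0, 0]],
  [1, [2.2, 3.0, 0], [0, 0, 0]],
  [1, [0, 0, 0], [0, 0, 0]],
  [1, [0, 0, 0], [0, 0, 0]],
], force=60)

```text
time_s: 1.43
tool_pos: [0.4853, -0.2033, 0.231]
orientation: [-180.0, 0.0, -12.1]
wrist_force: [-1.5, -0.9, -0.2]
gripper_width: 1.0
grasp_force: 0.0
```

```bash
python3 - <<'E'
from h import *
import pickle
np.set_printoptions(precision=4,suppress=True)
s=ctrl.observe();print(s["tool_pos"],s["orientation"],s["time_s"],s["qpos"])
f=grab("wrist","pics/w1.png"); pickle.dump(f,open("w1.pkl","wb"))
print(f["T_tool_cam"],f["intrinsics"],f["k1"])
h=cv2.cvtColor(f["image"],cv2.COLOR_RGB2HSV); m=((h[...,0]>4)&(h[...,0]<15)&(h[...,1]>190)&(h[...,2]>60)).astype(np.uint8)
n,l,st,ce=cv2.connectedComponentsWithStats(m); i=1+np.argmax(st[1:,4]); print(st[i],ce[i],proj(f,[.489,-.206,.1]))
E
```

```text
[ 0.4853 -0.2033  0.231 ] [-179.9644    0.0306  -12.0653] 1.4333 [ 34.1058   5.7376 -17.2859 100.334    1.7348  74.2263 -85.6367]
[[-0.0005 -0.9569 -0.2903  0.0727]
 [ 1.     -0.0003 -0.0005 -0.0009]
 [ 0.0003 -0.2903  0.9569 -0.1431]
 [ 0.      0.      0.      1.    ]] [[304.2742   0.     276.7313]
 [  0.     304.2742 208.4124]
 [  0.       0.       1.    ]] -0.04856020283743149
[ 253  155   68   70 3353] [286.4632 189.8318] [279.9603 193.2288]
```

View pics/w1.png

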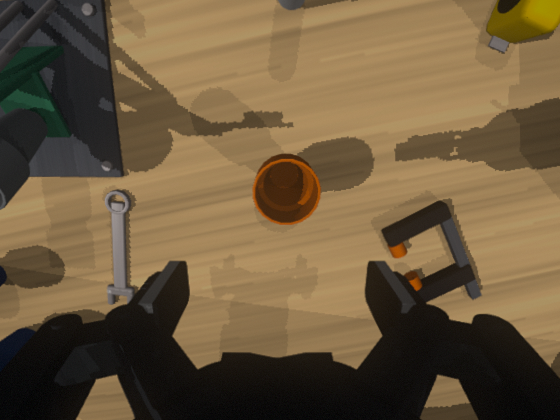

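The wrist view shows the orange cup's rim centred near (287,190), spanning 253–321 across. The fingers are symmetric about column 277.

```bash
python3 - <<'E'
from h import *
import pickle
f=pickle.load(open("w1.pkl","rb"))
print(atz(f,287,190,.1)); a,b=atz(f,253,190,.1),atz(f,321,190,.1); print(np.linalg.norm(a-b), (a+b)/2)
a,b=atz(f,287,156,.1),atz(f,287,224,.1); print(np.linalg.norm(a-b), (a+b)/2)
E
```

```text
[ 0.49064664 -0.21299918  0.1       ]
0.06290761533895861 [ 0.4906542  -0.21301464  0.1       ]
0.06465098353911462 [ 0.48961929 -0.2127953   0.1       ]
```

Request:
move_arm([
  [1, [0.5, -0.9, -2.0], [0, 0, -0.008]],
  [1, [0, 0, -4], [0, 0, 0]],
  [1, [0, 0, -4], [0, 0, 0]],
  [1, [0, 0, -3.5], [0, 0, 0]],
  [1, [0, 0, -2], [0, 0, 0]],
  [1, [0, 0, -0.8], [0, 0, 0]],
  [1, [0, 0, 0], [0, 0, 0]],
  [0.3, [0, 0, 0], [0, 0, 0]],
  [0.3, [0, 0, 0], [0, 0, 0]],
  [0.3, [0, 0, 0], [0, 0, 0]],
  [0.3, [0, 0, 0], [0, 0, 0]],
  [0.3, [0, 0, 0], [0, 0, 0]],
  [0.3, [0, 0, 0], [0, 0, 0]],
  [0.3, [0, 0, 0], [0, 0, 0]],
  [0.3, [0, 0, 0], [0, 0, 0]],
], force=50)

```text
time_s: 2.73
tool_pos: [0.4909, -0.2154, 0.0707]
orientation: [179.9, -0.2, -12.8]
wrist_force: [-1.1, -1.2, 7.5]
gripper_width: 0.735
grasp_force: 54.9
```

Request:
move_arm([
  [0.3, [0, 0, 2], [0, 0, 0]],
  [0.3, [0, 0, 3], [0, 0, 0.12]],
  [0.3, [0, 0, 4], [0, 0, 0.12]],
  [0.3, [0, 0, 4], [0, 0, 0.12]],
  [0.3, [0, 0, 4], [0, 0, 0.12]],
  [0.3, [0, 0, 3], [0, 0, 0.12]],
  [0.3, [0, 2.5, 0.8], [0, 0, 0.12]],
  [0.3, [0, 2.5, 0], [0, 0, 0.12]],
  [0.3, [0, 2.5, 0], [0, 0, 0.12]],
  [0.3, [0, 2.5, 0], [0, 0, 0.12]],
  [0.3, [0, 2.5, 0], [0, 0, 0.12]],
  [0.3, [0, 2.5, 0], [0, 0, 0.12]],
  [0.3, [0, 2.5, 0], [0, 0, 0.12]],
  [0.3, [0, 2.5, 0], [0, 0, 0.12]],
  [0.3, [0, 2.5, 0], [0, 0, 0.12]],
  [0.3, [0, 2.5, 0], [0, 0, 0.12]],
  [0.3, [0, 0, 0], [0, 0, 0.12]],
  [0.3, [0, 0, 0], [0, 0, 0.12]],
  [0.3, [0, 0, 0], [0, 0, 0.12]],
  [0.3, [0, 0, 0], [0, 0, 0.12]],
])

```text
time_s: 4.4
tool_pos: [0.4894, 0.0356, 0.2773]
orientation: [179.9, 0.1, 118.2]
wrist_force: [0.9, -0.6, -0.5]
gripper_width: 0.735
grasp_force: 55.1
```

Request:
move_arm([
  [0.3, [0, 0, 0], [0, 0, 0.12]],
  [0.3, [0, 0, 0], [0, 0, 0.12]],
  [0.3, [0, 0, 0], [0, 0, 0.12]],
  [0.3, [0, 0, 0], [0, 0, 0.12]],
  [0.3, [0, 0, 0], [0, 0, 0.12]],
  [0.3, [0, 0, 0], [0, 0, 0.12]],
  [0.3, [0, 0, 0], [0, 0, 0.12]],
  [0.3, [0, 0, 0], [0, 0, 0.022]],
  [0.3, [0, 0.6, 0], [-0.0226, -0.1022, 0]],
  [0.3, [0, 0.8, 0], [-0.0226, -0.1022, 0]],
  [0.3, [-0.5, 0.8, 0], [-0.0226, -0.1022, 0]],
  [0.3, [-0.5, 0.8, 0], [-0.0226, -0.1022, 0]],
  [0.3, [-0.5, 0.6, 0], [-0.0226, -0.1022, 0]],
  [0.3, [0, 0, 0], [0, 0, 0]],
  [0.3, [0, 0, 0], [0, 0, 0]],
])

```text
time_s: 5.65
tool_pos: [0.4761, 0.0679, 0.2773]
orientation: [-179.8, 26.4, 167.3]
wrist_force: [1.3, 0.2, -1.1]
gripper_width: 0.735
grasp_force: 55.1
```

```bash
python3 - <<'E'
from h import *
import pickle
np.set_printoptions(precision=4,suppress=True)
s=ctrl.observe();print(s["tool_pos"],s["orientation"],s["time_s"],s["qpos"],s["wrist_force"])
f=grab("wrist","pics/w2.png"); pickle.dump(f,open("w2.pkl","wb"))
print(Ro.from_euler('xyz',s["orientation"],degrees=True).as_matrix(), proj(f,[.558,.0525,.131]))
E
```

```text
[0.4761 0.0679 0.2773] [-179.7879   26.401   167.2546] 5.65 [ 16.9638 -20.5128 -32.4541 119.8138   2.1218  54.3824  60.2616] [ 1.2571  0.1847 -1.0821]
[[-0.8736  0.2222  0.4329]
 [ 0.1976  0.975  -0.1017]
 [-0.4447 -0.0033 -0.8957]] [279.3853 199.419 ]
```

View pics/w2.png

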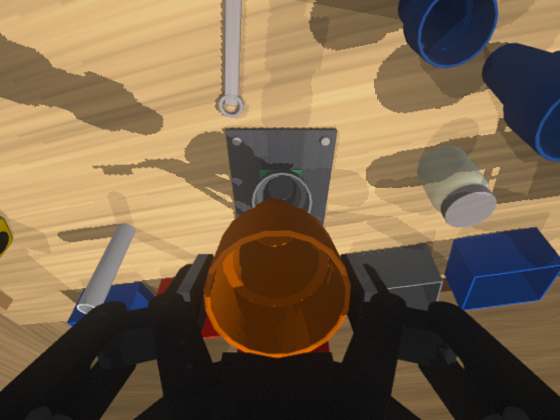

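The wrist view shows the held orange cup in the foreground. Just beyond it is the grey seat rim, with its left edge at about 253, right edge at about 312 and top at about row 173. I'll enlarge this area.

```bash
python3 - <<'E'
from h import *
import pickle
f=pickle.load(open("w2.pkl","rb"))
cv2.imwrite("pics/c2.png",cv2.resize(f["image"][120:220,215:345,::-1],None,fx=6,fy=6,interpolation=cv2.INTER_CUBIC))
E
```

```text
(no output)
```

View pics/c2.png

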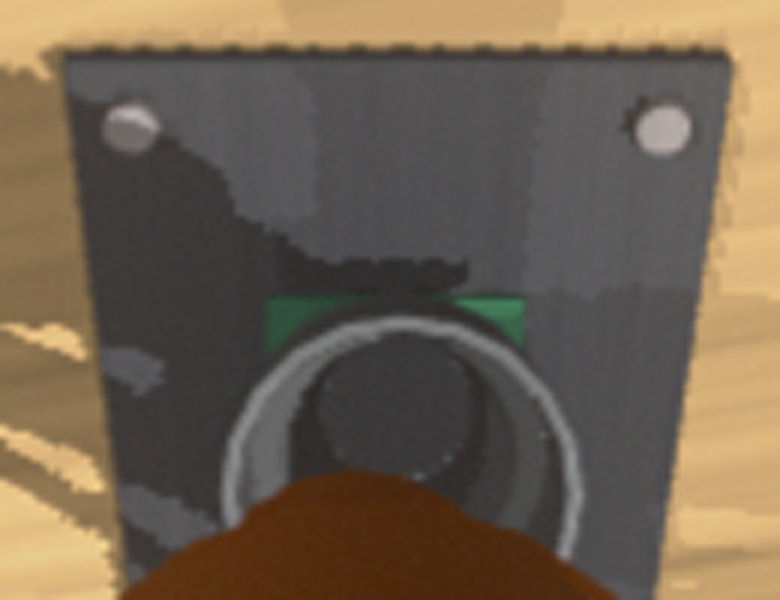

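The crop shows the rim's outer edge with its top at (402,314), left extreme at (221,490) and right extreme at (584,485). The plate's front corners are at (62,55) and (735,58), and the orange cup hides the lower rim. I'll fit the rim circle next.

```bash
cat > fit.py <<'E'
from h import *
from scipy.optimize import least_squares
def fit(f,pts,a,C0,r=.032,dist=None):
    u=np.cross(a,[0,0,1.]);u/=np.linalg.norm(u);w=np.cross(a,u)
    R=[ray(f,*p) for p in pts]
    def res(C):
        o=[]
        for c,d in R:
            X=c+d*((C-c)@a)/(d@a); o.append((np.linalg.norm(X-C)-r)*1000)
        return o
    s=least_squares(res,C0); return s.x,s.fun
E
python3 - <<'E'
from fit import *
import pickle
np.set_printoptions(precision=4,suppress=True)
f=pickle.load(open("w2.pkl","rb")); px=lambda x,y:(215+(x+.5)/6-.5,120+(y+.5)/6-.5)
p,q=atz(f,*px(62,55),.006),atz(f,*px(735,58),.006); d=q-p
print(p,q,np.degrees(np.arctan2(-d[0],d[1])),np.linalg.norm(d))
psi=np.radians(-12.5); xr=np.array([np.cos(psi),np.sin(psi),0]); a=-.5*xr+np.array([0,0,.75**.5])
C,e=fit(f,[px(*k) for k in [(402,314),(221,490),(584,485),(235,425),(567,415),(300,346),(515,352)]],a,np.array([.558,.0525,.131]))
print(C,e,"axis foot",C-a*.1)
s=ctrl.observe(); t=np.array(s["tool_pos"]); xs=np.cross(np.cross(a,xr),a);xs/=np.linalg.norm(xs); y=np.cross(a,xs)
v=t-C; print("tcp rel seat: x,y,z",v@xs,v@y,v@a, "tilt need", s["orientation"])
for k in(.13,.11,.08,.03):print(k,C+k*a)
E
```

```text
[ 0.5273 -0.0146  0.006 ] [0.561  0.1311 0.006 ] -13.034036659006905 0.1495493834237309
[0.5601 0.0545 0.1337] [ 0.0386  0.0484 -0.045  -0.0359  0.048  -0.0436 -0.0109] axis foot [0.6089 0.0437 0.0471]
tcp rel seat: x,y,z -0.0009685294789303752 -0.0058436791564387995 0.1663020370903676 tilt need [-179.8261   26.3464  167.1439]
0.13 [0.4966 0.0686 0.2463]
0.11 [0.5064 0.0665 0.229 ]
0.08 [0.521  0.0632 0.203 ]
0.03 [0.5454 0.0578 0.1597]
```

Request:
move_arm([
  [0.3, [0.6, 0.02, -1.0], [0, 0, 0]],
  [0.3, [0.6, 0.02, -1.0], [0, 0, 0]],
  [0.3, [0.6, 0.02, -1.0], [0, 0, 0]],
  [0.3, [0.6, 0.02, -1.0], [0, 0, 0]],
  [0.3, [0, 0, 0], [-0.014, -0.062, 0]],
  [0.3, [0, 0, 0], [0, 0, 0]],
  [0.3, [0, 0, 0], [0, 0, 0]],
])

```text
time_s: 6.28
tool_pos: [0.5003, 0.0668, 0.2354]
orientation: [-179.7, 29.8, 167.2]
wrist_force: [0.1, 0.2, 0.2]
gripper_width: 0.732
grasp_force: 55.1
```

```bash
cat > rel.py <<'E'
from h import *
np.set_printoptions(precision=4,suppress=True)
psi=np.radians(-12.8); xr=np.array([np.cos(psi),np.sin(psi),0]); a=-.5*xr+np.array([0,0,.75**.5]); y=np.cross([0,0,1.],xr); xs=np.cross(y,a)
C=np.array([.5601,.0545,.1337])
def rep():
    s=ctrl.observe(); t=np.array(s["tool_pos"]); R=Ro.from_euler('xyz',s["orientation"],degrees=True)
    W=np.column_stack([-xs,y,-a])
    e=(Ro.from_matrix(W)*R.inv()).as_rotvec()
    F=np.array(s["wrist_force"]); v=t-C
    print("t",s["time_s"],"rel x,y,z mm",1000*np.array([v@xs,v@y,v@a]),"turn needed",e,"F xs,y,a",[F@xs,F@y,F@a],"q",s["qpos"],"g",s["gripper_width"],s["grasp_force"])
if __name__=="__main__": rep(); print("a",a,"xs",xs,"y",y)
E
python3 rel.py
```

```text
t 6.2833 rel x,y,z mm [ -2.029   -1.2704 118.612 ] turn needed [ 0.0036 -0.0036  0.0033] F xs,y,a [np.float64(0.11752797392020355), np.float64(0.2505814712887667), np.float64(0.12550363264439557)] q [ 18.7535 -17.573  -36.2942 123.8265   7.0949  44.9826  54.5856] g 0.7316768302853551 55.14645215211203
a [-0.4876  0.1108  0.866 ] xs [ 0.8445 -0.1919  0.5   ] y [ 0.2215  0.9751 -0.    ]
```

Request:
move_arm([
  [0.3, [0.1, 0.1, 0.05], [0.003, -0.003, 0.003]],
  [0.3, [0.975, -0.222, -1.732], [0, 0, 0]],
  [0.3, [0.975, -0.222, -1.732], [0, 0, 0]],
  [0.3, [0.975, -0.222, -1.732], [0, 0, 0]],
  [0.3, [0.49, -0.111, -0.866], [0, 0, 0]],
  [0.3, [0.49, -0.111, -0.866], [0, 0, 0]],
  [0.3, [0, 0, 0], [0, 0, 0]],
  [0.3, [0, 0, 0], [0, 0, 0]],
])

```text
time_s: 6.95
tool_pos: [0.5409, 0.0593, 0.1677]
orientation: [180.0, 30.1, 167.2]
wrist_force: [0.0, 0.4, -0.6]
gripper_width: 0.735
grasp_force: 55.1
```

```bash
python3 rel.py; python3 - <<'E'
from h import *
f=grab("wrist","pics/w3.png"); grab("scene","pics/s3.png")
E
```

```text
t 6.95 rel x,y,z mm [-0.1518  0.3796 39.2994] turn needed [-0.0003  0.001   0.0002] F xs,y,a [np.float64(-0.3748668244067178), np.float64(0.36280917078692587), np.float64(-0.5115248157279327)] q [ 23.087   -7.1019 -41.6243 125.2837  18.6886  35.6062  44.888 ] g 0.7345293116575652 55.12639023560041
a [-0.4876  0.1108  0.866 ] xs [ 0.8445 -0.1919  0.5   ] y [ 0.2215  0.9751 -0.    ]
```

Request:
move_arm([
  [0.3, [0.42, -0.09, -0.91], [0, 0, 0]],
  [0.3, [0.49, -0.11, -0.87], [0, 0, 0]],
  [0.3, [0.15, -0.03, -0.26], [0, 0, 0]],
  [0.3, [0.05, -0.01, -0.09], [0, 0, 0]],
  [0.3, [0.05, -0.01, -0.09], [0, 0, 0]],
  [0.3, [0.05, -0.01, -0.09], [0, 0, 0]],
  [0.3, [0.05, -0.01, -0.09], [0, 0, 0]],
  [0.3, [0, 0, 0], [0, 0, 0]],
])

```text
time_s: 7.72
tool_pos: [0.5534, 0.0567, 0.1439]
orientation: [180.0, 30.2, 167.2]
wrist_force: [0.0, -0.3, -0.8]
gripper_width: 0.736
grasp_force: 55.1
```

```bash
python3 rel.py
```

```text
t 7.7167 rel x,y,z mm [-0.9852  0.6732 12.4045] turn needed [ 0.0006  0.0027 -0.0004] F xs,y,a [np.float64(-0.29599700468079027), np.float64(-0.3265352013954326), np.float64(-0.7443978573351685)] q [ 23.9887  -3.0001 -43.1068 125.5536  25.3098  33.1964  39.2281] g 0.7355228736163941 55.14562246702553
a [-0.4876  0.1108  0.866 ] xs [ 0.8445 -0.1919  0.5   ] y [ 0.2215  0.9751 -0.    ]
```

Request:
move_arm([
  [0.3, [0.05, -0.015, -0.087], [0, 0, 0]],
  [0.3, [0.05, -0.015, -0.087], [0, 0, 0]],
  [0.3, [0.05, -0.015, -0.087], [0, 0, 0]],
  [0.3, [0.05, -0.015, -0.087], [0, 0, 0]],
  [0.3, [0.05, -0.015, -0.087], [0, 0, 0]],
  [0.3, [0.05, -0.015, -0.087], [0, 0, 0]],
])

```text
time_s: 8.22
tool_pos: [0.5565, 0.056, 0.1386]
orientation: [180.0, 30.2, 167.2]
wrist_force: [-2.5, 0.4, 3.7]
gripper_width: 0.731
grasp_force: 55.5
```

```bash
python3 rel.py
```

```text
t 8.2167 rel x,y,z mm [-0.9035  0.6269  6.1705] turn needed [ 0.0004  0.0027 -0.0006] F xs,y,a [np.float64(-0.30959146084884615), np.float64(-0.1648237309876388), np.float64(4.478157259558132)] q [ 24.0605  -1.9968 -43.2619 125.5505  26.9364  32.7358  37.8946] g 0.7314423951115577 55.49982080076006
a [-0.4876  0.1108  0.866 ] xs [ 0.8445 -0.1919  0.5   ] y [ 0.2215  0.9751 -0.    ]
```

Request:
move_arm([
  [0.3, [0.05, -0.011, -0.087], [0, 0, 0]],
  [0.3, [0.05, -0.011, -0.087], [0, 0, 0]],
  [0.3, [0.05, -0.011, -0.087], [0, 0, 0]],
  [0.3, [0.05, -0.011, -0.087], [0, 0, 0]],
  [0.3, [0.05, -0.011, -0.087], [0, 0, 0]],
  [0.3, [0.05, -0.011, -0.087], [0, 0, 0]],
])

```text
time_s: 8.72
tool_pos: [0.5599, 0.0559, 0.1346]
orientation: [-180.0, 30.2, 167.3]
wrist_force: [-26.1, 1.7, 33.1]
gripper_width: 0.733
grasp_force: 56.3
```

```bash
python3 rel.py
```

```text
t 8.7167 rel x,y,z mm [0.0001 1.3155 1.0381] turn needed [ 0.0012  0.0042 -0.0013] F xs,y,a [np.float64(-5.826878331959392), np.float64(-4.0955688279367095), np.float64(41.628439877169725)] q [ 24.0368  -1.0916 -43.4094 125.4694  28.5939  32.4016  36.5036] g 0.7331380348316504 56.25516325235367
a [-0.4876  0.1108  0.866 ] xs [ 0.8445 -0.1919  0.5   ] y [ 0.2215  0.9751 -0.    ]
```

Request:
move_arm([
  [0.3, [-0.03, 0.007, 0.052], [0, 0, 0]],
  [0.3, [0, 0, 0], [0, 0, 0]],
])

```text
time_s: 8.88
tool_pos: [0.5596, 0.0558, 0.1349]
orientation: [180.0, 30.2, 167.3]
wrist_force: [-9.7, 2.1, 13.6]
gripper_width: 0.737
grasp_force: 54.6
```

```bash
python3 rel.py;  python3 - <<'E'
from h import *
f=grab("scene"); g=grab("wrist")
A=cv2.resize(f["image"][190:310,200:300,::-1],None,fx=4,fy=4,interpolation=cv2.INTER_CUBIC)
B=np.zeros((480,400,3),np.uint8); b=cv2.resize(g["image"][60:300,180:380,::-1],None,fx=2,fy=2); B[:]=b
cv2.imwrite("pics/s4.png",np.hstack([A,B]))
E
```

```text
t 8.8833 rel x,y,z mm [-0.1392  1.1658  1.4137] turn needed [ 0.0009  0.004  -0.0013] F xs,y,a [np.float64(-1.7922711226311927), np.float64(-0.11501373144637841), np.float64(16.699615034192735)] q [ 24.0466  -1.1747 -43.3829 125.4917  28.4227  32.4009  36.6557] g 0.7365296639690764 54.563390761613846
a [-0.4876  0.1108  0.866 ] xs [ 0.8445 -0.1919  0.5   ] y [ 0.2215  0.9751 -0.    ]
```

View pics/s4.png

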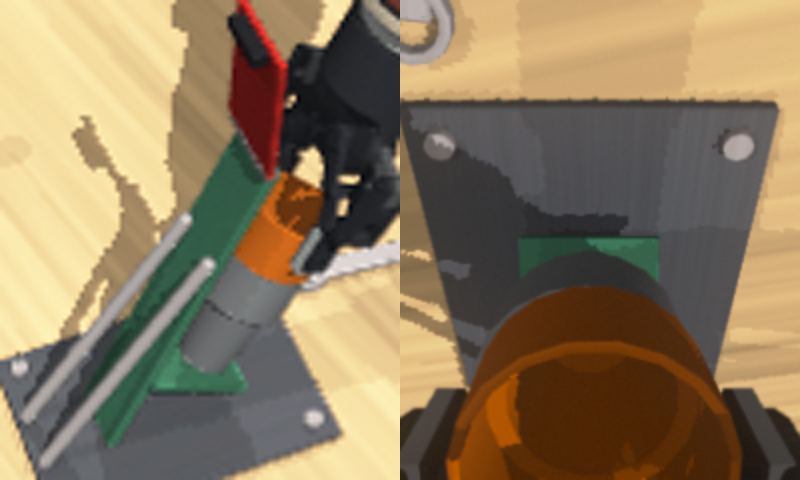

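The orange cup is fully nested: its band sits right on the grey rim, which has come down next to the green foot. The force is steady at about 17 N against the stop. Now I'll release it and go for the blue cup.

Request:
move_arm([
  [0.6, [0, 0, 0], [0, 0, 0]],
  [1, [0, 0, 0], [0, 0, 0]],
  [1, [0, 0, 0], [0, 0, 0]],
  [1, [0, 0, 0], [0, 0, 0]],
  [1, [-0.49, 0.11, 0.87], [0, 0, 0]],
  [1, [-0.975, 0.222, 1.732], [0, 0, 0]],
  [1, [-0.975, 0.222, 1.732], [0, 0, 0]],
  [1, [-0.975, 0.222, 1.732], [0, 0, 0]],
  [1, [-0.975, 0.222, 1.732], [0, 0, 0]],
  [1, [-0.49, 0.11, 0.87], [0, 0, 0]],
  [1, [-1.5, 3.1, 0.4], [0.0226, 0.1022, 0]],
  [1, [-1.5, 3.1, 0.4], [0.0226, 0.1022, 0]],
  [1, [-1.5, 3.1, 0.4], [0.0226, 0.1022, 0]],
  [1, [-1.5, 3.1, 0.4], [0.0226, 0.1022, 0]],
  [1, [-1.5, 3.1, 0.4], [0.0226, 0.1022, 0]],
  [1, [0, 0, 0], [0.002, 0.015, 0]],
  [1, [0, 0, 0], [0, 0, 0]],
])

```text
time_s: 10.4
tool_pos: [0.4358, 0.222, 0.2394]
orientation: [-179.8, -0.9, 167.3]
wrist_force: [-0.1, -1.0, -0.4]
gripper_width: 0.995
grasp_force: 0.0
```

```bash
python3 - <<'E'
from h import *
import pickle
np.set_printoptions(precision=4,suppress=True)
s=ctrl.observe();print(s["tool_pos"],s["orientation"],s["time_s"],s["qpos"],s["wrist_force"])
f=grab("wrist","pics/w5.png"); pickle.dump(f,open("w5.pkl","wb"))
print(proj(f,[.4345,.223,.1]))
E
```

```text
[0.4358 0.222  0.2394] [-179.81     -0.9027  167.3155] 10.4 [ 14.4551   3.7587 -47.5071 102.4006   2.3281  75.837   43.7229] [-0.0837 -1.0328 -0.4054]
[276.9203 198.7836]
```

View pics/w5.png

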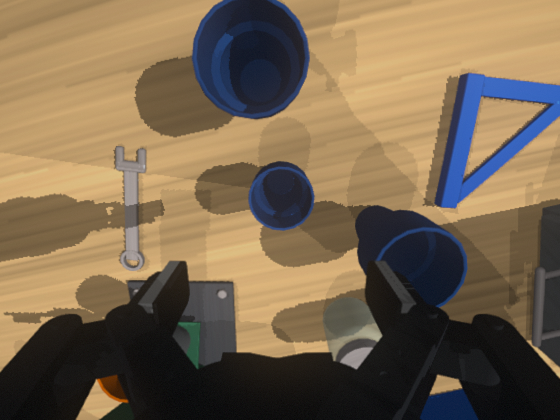

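The wrist view shows the small blue cup's rim centred at about (281.5,196), spanning 249–314 by 162–230. A bigger look-alike's rim is at about (421,267), near the right finger, so I'm checking that clearance.

```bash
python3 - <<'E'
from rel import *
import pickle
f=pickle.load(open("w5.pkl","rb")); T=pickle.load(open("F.pkl","rb"))["top"]
P=atz(f,281.5,196,.1); print(P, np.linalg.norm(atz(f,249,196,.1)-atz(f,314,196,.1)))
s=ctrl.observe(); d=P-np.array(s["tool_pos"]); print("shift",d,"in xr,y",d@xr,d@y)
for n,uw,ut in(("bb1",(421,267),(148,207)),("bb2",(252,60),(186,280))):
    X=tri([ray(f,*uw),ray(T,*ut)]); e=X-P; print(n,X,"rel xr,y",e@xr,e@y)
E
```

```text
[0.4328 0.2279 0.1   ] 0.062328685930276496
shift [-0.0029  0.007  -0.1393] in xr,y -0.004351140702148243 0.006157256248421255
bb1 [0.5179 0.3347 0.1337] rel xr,y 0.05933919742504426 0.12306038205718141
bb2 [0.3128 0.2294 0.1132] rel xr,y -0.11729254519092962 -0.025145522449156354
```

Request:
move_arm([
  [1, [-0.3, 0.7, -2.0], [-0.0035, -0.015, 0]],
  [1, [0, 0, -4], [0, 0, 0]],
  [1, [0, 0, -4], [0, 0, 0]],
  [1, [0, 0, -4], [0, 0, 0]],
  [1, [0, 0, -2.2], [0, 0, 0]],
  [1, [0, 0, -0.9], [0, 0, 0]],
  [1, [0, 0, 0], [0, 0, 0]],
  [0.3, [0, 0, 0], [0, 0, 0]],
  [0.3, [0, 0, 0], [0, 0, 0]],
  [0.3, [0, 0, 0], [0, 0, 0]],
  [0.3, [0, 0, 0], [0, 0, 0]],
  [0.3, [0, 0, 0], [0, 0, 0]],
  [0.3, [0, 0, 0], [0, 0, 0]],
  [0.3, [0, 0, 0], [0, 0, 0]],
  [0.3, [0, 0, 0], [0, 0, 0]],
], force=50)

```text
time_s: 11.7
tool_pos: [0.4338, 0.2285, 0.0718]
orientation: [-179.8, 0.4, 167.2]
wrist_force: [-1.8, -2.6, 5.9]
gripper_width: 0.737
grasp_force: 53.6
```

```bash
python3 rel.py
```

```text
t 11.7 rel x,y,z mm [-170.9972  141.6629   27.2633] turn needed [-0.1114 -0.5047  0.0004] F xs,y,a [np.float64(1.895152284416848), np.float64(-2.9121560471068246), np.float64(5.6860620569537685)] q [  9.386   14.6009 -46.9143 114.3446  13.302   56.1701  33.1605] g 0.737046763121549 53.603600219094005
a [-0.4876  0.1108  0.866 ] xs [ 0.8445 -0.1919  0.5   ] y [ 0.2215  0.9751 -0.    ]
```

Request:
move_arm([
  [0.3, [0, 0, 2], [0, 0, 0]],
  [0.3, [0, 0, 4], [0, 0, 0]],
  [0.3, [0, 0, 4], [0, 0, 0]],
  [0.3, [0, 0, 4], [0, 0, 0]],
  [0.3, [0, 0, 3.1], [0, 0, 0]],
  [0.3, [1.78, -1.24, 0], [-0.0223, -0.101, 0]],
  [0.3, [1.78, -1.24, 0], [-0.0223, -0.101, 0]],
  [0.3, [1.78, -1.24, 0], [-0.0223, -0.101, 0]],
  [0.3, [1.78, -1.24, 0], [-0.0223, -0.101, 0]],
  [0.3, [1.78, -1.24, 0], [-0.0223, -0.101, 0]],
  [0.3, [0, 0, 0], [0, 0, 0]],
  [0.3, [0, 0, 0], [0, 0, 0]],
])

```text
time_s: 12.7
tool_pos: [0.5204, 0.1661, 0.2415]
orientation: [-179.8, 29.8, 167.2]
wrist_force: [0.3, 0.6, -1.1]
gripper_width: 0.735
grasp_force: 55.6
```

```bash
python3 rel.py
```

```text
t 12.7 rel x,y,z mm [ -1.0848 100.0235 125.0749] turn needed [ 0.0014 -0.0042  0.001 ] F xs,y,a [np.float64(-0.4355257393239137), np.float64(0.6650963116816206), np.float64(-1.052681273806847)] q [ 17.4415  -9.4962 -48.6683 116.6742  17.9675  49.4551  35.6886] g 0.7346905232711373 55.574168565381115
a [-0.4876  0.1108  0.866 ] xs [ 0.8445 -0.1919  0.5   ] y [ 0.2215  0.9751 -0.    ]
```

Request:
move_arm([
  [0.3, [-0.4, -1.94, 0.023], [0, 0, 0]],
  [0.3, [-0.4, -1.94, 0.023], [0, 0, 0]],
  [0.3, [-0.4, -1.94, 0.023], [0, 0, 0]],
  [0.3, [-0.4, -1.94, 0.023], [0, 0, 0]],
  [0.3, [-0.4, -1.94, 0.023], [0.001, -0.004, 0.001]],
  [0.3, [0, 0, 0], [0, 0, 0]],
  [0.3, [0, 0, 0], [0, 0, 0]],
])

```text
time_s: 13.28
tool_pos: [0.5013, 0.0695, 0.2427]
orientation: [179.9, 29.9, 167.1]
wrist_force: [0.3, 0.5, -0.4]
gripper_width: 0.74
grasp_force: 55.6
```

```bash
python3 rel.py; python3 -c "
from h import *
g=grab('wrist','pics/w6.png')"
```

```text
t 13.2833 rel x,y,z mm [  1.9663   1.6145 124.7165] turn needed [-0.0024 -0.0006  0.0004] F xs,y,a [np.float64(-0.05704802231831993), np.float64(0.575446350030134), np.float64(-0.40157210665561766)] q [ 16.5826 -17.6371 -34.4096 123.2805   7.3209  45.6997  54.3865] g 0.7395722478318497 55.62380121632941
a [-0.4876  0.1108  0.866 ] xs [ 0.8445 -0.1919  0.5   ] y [ 0.2215  0.9751 -0.    ]
```

View pics/w6.png

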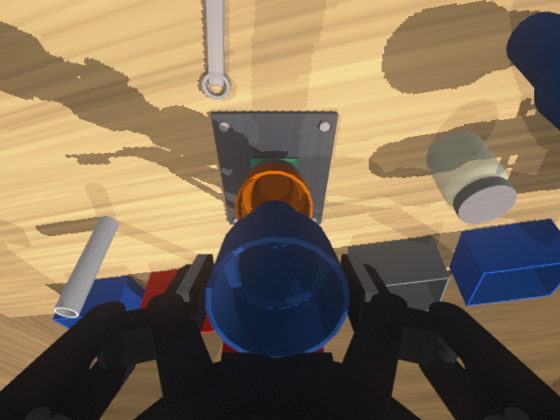

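The wrist view shows the nested orange rim spanning about 237–313 with its top at row 171, and the held blue cup at 205–350. Measuring the orange edges in code will give the offset.

```bash
python3 - <<'E'
from fit import *
from rel import a,xs,y
s=ctrl.observe(); f=grab("wrist"); h=cv2.cvtColor(f["image"],cv2.COLOR_RGB2HSV)
m=((h[...,0]>3)&(h[...,0]<14)&(h[...,1]>170)&(h[...,2]>120)).astype(np.uint8); m[:,:225]=0;m[:,330:]=0;m[230:]=0
pts=[]
for v in range(184,207,3):
    u=np.where(m[v])[0]; pts+=[(u.min()-.5,v),(u.max()+.5,v)]
for u in range(262,292,4):
    v=np.where(m[:200,u])[0]; pts.append((u,v.min()-.5))
print(pts)
for sel in (pts,pts[6:16]):
    C,e=fit(f,sel,a,np.array([.54,.059,.17])); v=np.array(s["tool_pos"])-C
    print("tcp rel orange rim",1000*np.array([v@xs,v@y,v@a]),e)
E
```

```text
Traceback (most recent call last):
ValueError: zero-size array to reduction operation minimum which has no identity
```

```bash
python3 - <<'E'
from fit import *
from rel import a,xs,y
s=ctrl.observe(); f=grab("wrist"); h=cv2.cvtColor(f["image"],cv2.COLOR_RGB2HSV)
m=((h[...,0]>3)&(h[...,0]<14)&(h[...,1]>200)&(h[...,2]>150)).astype(np.uint8); m[:,:225]=0;m[:,330:]=0;m[230:]=0
pts=[]
for v in range(184,207,3):
    u=np.where(m[v])[0]
    if len(u): pts+=[(u.min()-.5,v),(u.max()+.5,v)]
k=len(pts)
for u in range(262,292,4):
    v=np.where(m[:200,u])[0]
    if len(v): pts.append((u,v.min()-.5))
print([(float(p[0]),float(p[1])) for p in pts],k)
C,e=fit(f,pts,a,np.array([.54,.059,.17])); v=np.array(s["tool_pos"])-C
print("tcp rel orange rim",1000*np.array([v@xs,v@y,v@a]),e)
E
```

```text
[(296.5, 184.0), (297.5, 184.0), (299.5, 187.0), (304.5, 187.0), (248.5, 190.0), (306.5, 190.0), (248.5, 193.0), (249.5, 193.0), (248.5, 196.0), (308.5, 196.0), (234.5, 199.0), (241.5, 199.0), (233.5, 202.0), (241.5, 202.0), (233.5, 205.0), (310.5, 205.0), (286.0, 172.5)] 16
tcp rel orange rim [  42.7458   -4.8054 -143.628 ] [0. 0. 0. 0. 0. 0. 0. 0. 0. 0. 0. 0. 0. 0. 0. 0. 0.]
```

```bash
python3 - <<'E'
import cv2
i=cv2.imread("pics/w6.png"); cv2.imwrite("pics/c6.png",cv2.resize(i[155:235,220:330],None,fx=7,fy=7,interpolation=cv2.INTER_CUBIC))
E
```

```text
(no output)
```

View pics/c6.png

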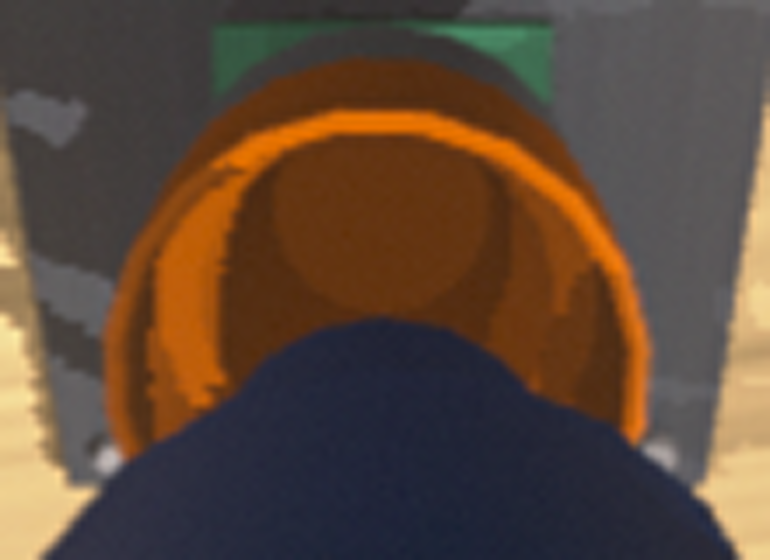

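The crop shows the orange rim's top at (382,108), left extreme at (104,345) and right extreme at (652,355).

```bash
python3 - <<'E'
from fit import *
from rel import a,xs,y
s=ctrl.observe(); f=grab("wrist"); px=lambda p:(220+(p[0]+.5)/7-.5,155+(p[1]+.5)/7-.5)
C,e=fit(f,[px(p) for p in[(382,108),(104,345),(652,355),(240,148),(520,147)]],a,np.array([.54,.059,.17])); v=np.array(s["tool_pos"])-C
print("tcp rel orange rim",1000*np.array([v@xs,v@y,v@a]),e)
E
```

```text
tcp rel orange rim [ 2.2602  1.3966 93.5031] [ 0.191   0.1017 -0.0701 -0.2838  0.057 ]
```

Request:
move_arm([
  [0.3, [-0.14, -0.11, -0.07], [-0.002, 0, 0]],
  [0.3, [0.49, -0.11, -0.87], [0, 0, 0]],
  [0.3, [0.975, -0.222, -1.732], [0, 0, 0]],
  [0.3, [0.975, -0.222, -1.732], [0, 0, 0]],
  [0.3, [0.49, -0.11, -0.87], [0, 0, 0]],
  [0.3, [0, 0, 0], [0, 0, 0]],
  [0.3, [0, 0, 0], [0, 0, 0]],
])

```text
time_s: 14.07
tool_pos: [0.5288, 0.0616, 0.1878]
orientation: [-179.9, 29.9, 167.3]
wrist_force: [-0.5, 0.3, -1.9]
gripper_width: 0.735
grasp_force: 55.6
```

```bash
python3 rel.py
```

```text
t 14.0667 rel x,y,z mm [-0.7624 -0.022  62.9527] turn needed [ 0.0008 -0.0018 -0.0008] F xs,y,a [np.float64(-1.409569090834274), np.float64(0.13943994212961183), np.float64(-1.3805006382321439)] q [ 19.6549 -10.3204 -38.1097 125.0632  14.8007  38.3405  48.1901] g 0.7352387302807222 55.600445001191474
a [-0.4876  0.1108  0.866 ] xs [ 0.8445 -0.1919  0.5   ] y [ 0.2215  0.9751 -0.    ]
```

Request:
move_arm([
  [0.3, [0.1, -0.02, 0.06], [0, 0, 0]],
  [0.3, [0.49, -0.11, -0.87], [0, 0, 0]],
  [0.3, [0.24, -0.055, -0.43], [0, 0, 0]],
  [0.3, [0.1, -0.022, -0.17], [0, 0, 0]],
  [0.3, [0, 0, 0], [0, 0, 0]],
  [0.3, [0.05, -0.011, -0.087], [0, 0, 0]],
])

```text
time_s: 14.57
tool_pos: [0.5388, 0.0595, 0.1742]
orientation: [-179.9, 30.0, 167.3]
wrist_force: [-1.6, 1.3, -1.3]
gripper_width: 0.74
grasp_force: 56.4
```

```bash
python3 rel.py
```

```text
t 14.5667 rel x,y,z mm [ 1.3348  0.1408 46.0009] turn needed [ 0.0014  0.0005 -0.0008] F xs,y,a [np.float64(-2.291326866152052), np.float64(0.8702552615601968), np.float64(-0.191415548241585)] q [ 20.4979  -7.8404 -39.1271 125.1136  18.0276  36.533   45.5585] g 0.740308303540336 56.4119375928567
a [-0.4876  0.1108  0.866 ] xs [ 0.8445 -0.1919  0.5   ] y [ 0.2215  0.9751 -0.    ]
```

Request:
move_arm([
  [0.3, [-0.05, 0.01, -0.03], [0, 0, 0]],
  [0.3, [0.035, -0.008, -0.06], [0, 0, 0]],
  [0.3, [0.035, -0.008, -0.06], [0, 0, 0]],
  [0.3, [0.035, -0.008, -0.06], [0, 0, 0]],
  [0.3, [0.035, -0.008, -0.06], [0, 0, 0]],
  [0.3, [0, 0, 0], [0, 0, 0]],
])

```text
time_s: 15.07
tool_pos: [0.5399, 0.0597, 0.1716]
orientation: [-179.9, 30.1, 167.3]
wrist_force: [-6.9, 1.6, 5.2]
gripper_width: 0.743
grasp_force: 57.0
```

```bash
python3 rel.py
```

```text
t 15.0667 rel x,y,z mm [ 0.9544  0.5857 43.2518] turn needed [ 0.0013  0.0009 -0.0013] F xs,y,a [np.float64(-3.583791151524975), np.float64(0.06832030802944668), np.float64(8.077960603926746)] q [ 20.5992  -7.4658 -39.3301 125.1846  18.5859  36.2167  45.0384] g 0.74252571700655 56.98757154867053
a [-0.4876  0.1108  0.866 ] xs [ 0.8445 -0.1919  0.5   ] y [ 0.2215  0.9751 -0.    ]
```

Request:
move_arm([
  [0.3, [-0.05, 0.01, -0.03], [0, 0, 0]],
  [0.3, [0.015, -0.003, -0.026], [0, 0, 0]],
  [0.3, [0.015, -0.003, -0.026], [0, 0, 0]],
  [0.3, [0, 0, 0], [0, 0, 0]],
])

```text
time_s: 15.4
tool_pos: [0.54, 0.0598, 0.1713]
orientation: [-179.9, 30.1, 167.3]
wrist_force: [-9.7, 2.0, 10.0]
gripper_width: 0.739
grasp_force: 57.6
```

```bash
python3 rel.py
```

```text
t 15.4 rel x,y,z mm [ 0.8236  0.7162 42.9896] turn needed [ 0.0014  0.0017 -0.0013] F xs,y,a [np.float64(-3.583162933093141), np.float64(-0.1686836348987349), np.float64(13.56789059476091)] q [ 20.61    -7.4535 -39.3767 125.2295  18.6855  36.1403  44.9114] g 0.7393560980404117 57.58224790915847
a [-0.4876  0.1108  0.866 ] xs [ 0.8445 -0.1919  0.5   ] y [ 0.2215  0.9751 -0.    ]
```

Request:
move_arm([
  [0.3, [0.01, -0.002, -0.02], [0, 0, 0]],
  [0.3, [0.01, -0.002, -0.02], [0, 0, 0]],
  [0.3, [0, 0, 0], [0, 0, 0]],
  [0.3, [0, 0, 0], [0, 0, 0]],
])

```text
time_s: 15.73
tool_pos: [0.5402, 0.0598, 0.1712]
orientation: [-179.9, 30.1, 167.3]
wrist_force: [-14.7, 2.6, 14.1]
gripper_width: 0.737
grasp_force: 58.1
```

```bash
python3 rel.py;  python3 - <<'E'
from h import *
f=grab("scene"); g=grab("wrist")
A=cv2.resize(f["image"][180:300,200:300,::-1],None,fx=4,fy=4,interpolation=cv2.INTER_CUBIC)
b=cv2.resize(g["image"][60:300,180:380,::-1],None,fx=2,fy=2)
cv2.imwrite("pics/s7.png",np.hstack([A,b]))
E
```

```text
t 15.7333 rel x,y,z mm [ 0.9351  0.8058 42.8145] turn needed [ 0.0015  0.002  -0.0012] F xs,y,a [np.float64(-5.8224476706780655), np.float64(-0.7469550779146776), np.float64(19.667064007861228)] q [ 20.621   -7.4192 -39.4075 125.2232  18.7647  36.1217  44.835 ] g 0.7372181522986851 58.095832988619804
a [-0.4876  0.1108  0.866 ] xs [ 0.8445 -0.1919  0.5   ] y [ 0.2215  0.9751 -0.    ]
```

View pics/s7.png

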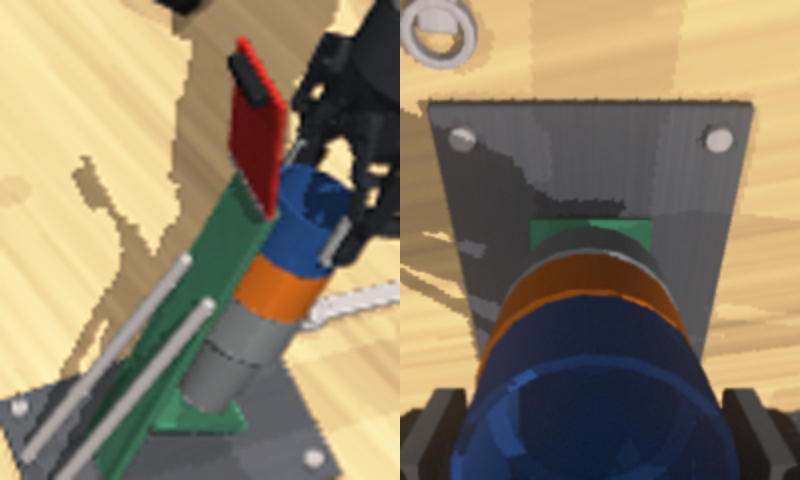

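The view shows blue, orange and grey stacked flush, with about 20 N held against the stop. Now I'll release, retreat along the axis, then straighten up above the lid's height.

Request:
move_arm([
  [0.6, [0, 0, 0], [0, 0, 0]],
  [1, [0, 0, 0], [0, 0, 0]],
  [1, [0, 0, 0], [0, 0, 0]],
  [1, [0, 0, 0], [0, 0, 0]],
  [1, [-0.49, 0.11, 0.87], [0, 0, 0]],
  [1, [-0.975, 0.222, 1.732], [0, 0, 0]],
  [1, [-0.975, 0.222, 1.732], [0, 0, 0]],
  [1, [-0.975, 0.222, 1.732], [0, 0, 0]],
  [0.5, [0, 0, 3.5], [0.0226, 0.1022, 0]],
  [0, [0, 0, 3.5], [0.0226, 0.1022, 0]],
  [0, [0, 0, 3.5], [0.0226, 0.1022, 0]],
  [0, [0, 0, 3.5], [0.0226, 0.1022, 0]],
  [0, [0, 0, 3.5], [0.0226, 0.1022, 0]],
  [0, [0, 0, 0], [0, 0, 0]],
  [0, [0, 0, 0], [0, 0, 0]],
])

```text
time_s: 17.08
tool_pos: [0.508, 0.0663, 0.4062]
orientation: [-179.9, 0.1, 167.2]
wrist_force: [-0.1, -0.1, -0.6]
gripper_width: 0.007
grasp_force: 0.0
```

```bash
cat > lid.py <<'E'
from rel import *
H=C+.0775*a+.056*xs
def P(b,r=.065):
    b=np.radians(b); k=np.clip((np.degrees(b)-180)/20,-1,1)*.5+.5
    rr=r-.02*k; d=np.array([np.cos(b),np.sin(b)]); n=np.array([d[1],-d[0]])
    q=rr*d+.0025*n+np.array([.011-.022*k,0]); return H+q[0]*xr+np.array([0,0,q[1]])
if __name__=="__main__":
    s=ctrl.observe(); t=np.array(s["tool_pos"]); print("t",s["time_s"],t,s["orientation"],s["gripper_width"],"H",H)
    S=H+.042*xr+np.array([0,0,.065]); print("to start",100*(S-t))
    pts=[S]+[P(b) for b in range(90,211,8)]; print(100*np.diff(pts,axis=0))
E
python3 lid.py; python3 - <<'E'
from lid import *
f=grab("scene"); T=grab("top")
for F in(f,T):
    h=cv2.cvtColor(F["image"],cv2.COLOR_RGB2HSV); m=(((h[...,0]<4)|(h[...,0]>176))&(h[...,1]>180)&(h[...,2]>90)).astype(np.uint8)
    n,l,st,ce=cv2.connectedComponentsWithStats(m); print([(st[i].tolist(),ce[i].round(1).tolist()) for i in range(1,n) if st[i,4]>30])
    for b in(90,95,100,105):
        d=np.cos(np.radians(b))*xr+np.array([0,0,np.sin(np.radians(b))])
        print(b,[proj(F,H+r*d+w*y).round(1).tolist() for r,w in((0,-.033),(0,.033),(.092,-.033),(.092,.033))])
E
```

```text
t 17.0833 [0.508  0.0663 0.4062] [-179.9186    0.067   167.2306] 0.007394149004725501 H [0.5696 0.0523 0.2288]
to start [ 10.253   -2.3243 -11.2375]
[[-2.7792  0.6314  0.    ]
 [-0.8845  0.201  -0.0285]
 [-0.872   0.1981 -0.1544]
 [-0.8426  0.1914 -0.2774]
 [-0.7968  0.181  -0.3949]
 [-0.7354  0.1671 -0.5048]
 [-0.6597  0.1499 -0.6049]
 [-0.5712  0.1298 -0.6931]
 [-0.4716  0.1071 -0.7679]
 [-0.3773  0.0857 -0.8586]
 [-0.2886  0.0656 -0.9274]
 [-0.1584  0.036  -0.8428]
 [-0.0485  0.011  -0.7402]
 [ 0.0388 -0.0088 -0.6237]
 [ 0.1189 -0.027  -0.5353]
 [ 0.2378 -0.054  -0.5796]]
[([260, 190, 11, 44, 84], [266.8, 210.8]), ([83, 235, 65, 68, 1923], [115.0, 266.7])]
90 [[258.2, 215.7], [268.4, 233.8], [256.8, 188.3], [267.5, 206.3]]
95 [[258.2, 215.7], [268.4, 233.8], [259.9, 187.5], [270.8, 205.4]]
100 [[258.2, 215.7], [268.4, 233.8], [263.1, 186.9], [274.1, 204.8]]
105 [[258.2, 215.7], [268.4, 233.8], [266.2, 186.5], [277.2, 204.4]]
[([343, 63, 14, 35, 224], [349.6, 79.1])]
90 [[257.8, 185.0], [232.7, 179.7], [256.3, 179.6], [228.8, 173.9]]
95 [[257.8, 185.0], [232.7, 179.7], [255.6, 182.9], [228.1, 177.2]]
100 [[257.8, 185.0], [232.7, 179.7], [254.9, 186.3], [227.5, 180.6]]
105 [[257.8, 185.0], [232.7, 179.7], [254.2, 189.6], [226.8, 183.9]]
```

Request:
move_arm([
  [0, [3.4, -0.77, 0], [0, 0, 0]],
  [0, [3.4, -0.77, 0], [0, 0, 0]],
  [0, [3.45, -0.78, 0], [0, 0, 0]],
  [0, [0, 0, 0], [0, 0, 0]],
  [0, [0, 0, -3.0], [0, 0, 0]],
  [0, [0, 0, -4.0], [0, 0, 0]],
  [0, [0, 0, -3.2], [0, 0, 0]],
  [0, [0, 0, -1.0], [0, 0, 0]],
  [0, [0, 0, 0], [0, 0, 0]],
  [0, [0, 0, 0], [0, 0, 0]],
])

```text
time_s: 18.02
tool_pos: [0.6077, 0.0439, 0.2947]
orientation: [-179.8, 0.1, 167.3]
wrist_force: [-0.5, 0.5, 0.4]
gripper_width: -0.001
grasp_force: 0.0
```

```bash
python3 lid.py | head -2; python3 rel.py|head -1
```

```text
t 18.0167 [0.6077 0.0439 0.2947] [-179.7731    0.0971  167.3373] -0.0014046394264644942 H [0.5696 0.0523 0.2288]
to start [ 0.2861 -0.0844 -0.0887]
t 18.0167 rel x,y,z mm [122.7386   0.1896 115.0486] turn needed [-0.1112 -0.5099 -0.0013] F xs,y,a [np.float64(-0.2857428596117984), np.float64(0.4269701794722907), np.float64(0.6834138545466977)] q [ 15.067   15.3103 -29.1661  83.0444   7.6884  83.5808  63.2444] g -0.0014046394264644942 0.0
```

Request:
move_arm([
  [0, [-0.85, 0.19, 0], [0, 0, 0]],
  [0, [-0.85, 0.19, 0], [0, 0, 0]],
  [0, [-0.8, 0.17, 0], [0, 0, 0]],
  [0, [-0.88, 0.2, -0.03], [0, 0, 0]],
  [0, [-0.87, 0.2, -0.15], [0, 0, 0]],
  [0, [-0.84, 0.19, -0.28], [0, 0, 0]],
  [0, [-0.8, 0.18, -0.4], [0, 0, 0]],
  [0, [-0.74, 0.17, -0.5], [0, 0, 0]],
  [0, [-0.66, 0.15, -0.6], [0, 0, 0]],
  [0, [-0.57, 0.13, -0.69], [0, 0, 0]],
  [0, [0, 0, 0], [0, 0, 0]],
])

```text
time_s: 18.93
tool_pos: [0.5278, 0.0616, 0.2654]
orientation: [-179.7, -0.1, 167.3]
wrist_force: [0.1, 0.4, 0.5]
gripper_width: 0.002
grasp_force: 0.0
```

```bash
python3 - <<'E'
from lid import *
s=ctrl.observe(); t=np.array(s["tool_pos"]); print(t,s["wrist_force"],100*(P(146)-t))
E
```

```text
[0.5278 0.0616 0.2654] [0.0657 0.4126 0.4751] [ 0.1365 -0.008   0.1819]
```

Request:
move_arm([
  [0, [-0.35, 0.08, -0.6], [0, 0, 0]],
  [0, [-0.38, 0.09, -0.85], [0, 0, 0]],
  [0, [-0.29, 0.07, -0.93], [0, 0, 0]],
  [0, [-0.16, 0.04, -0.84], [0, 0, 0]],
  [0, [-0.05, 0.01, -0.74], [0, 0, 0]],
  [0, [0, 0, 0], [0, 0, 0]],
])

```text
time_s: 19.43
tool_pos: [0.5163, 0.0641, 0.2255]
orientation: [-179.8, -0.1, 167.3]
wrist_force: [-0.3, -0.1, -0.7]
gripper_width: -0.003
grasp_force: 0.0
```

```bash
cat > red.py <<'E'
from lid import *
s=ctrl.observe(); t=np.array(s["tool_pos"]); print(t,s["wrist_force"],100*(P(186)-t),100*(P(210)-t))
for nm in("scene","top"):
    F=grab(nm,f"pics/{nm}_{s['time_s']:.1f}.png")
    h=cv2.cvtColor(F["image"],cv2.COLOR_RGB2HSV); m=(((h[...,0]<5)|(h[...,0]>175))&(h[...,1]>150)&(h[...,2]>50)).astype(np.uint8)
    if nm=="scene": m[:,:180]=0;m[:,330:]=0;m[:120]=0
    else: m[:130]=0;m[:,:200]=0;m[:,310:]=0;m[300:]=0
    yy,xx=np.where(m); print(nm,len(xx),xx.min(),xx.max(),yy.min(),yy.max()) if len(xx) else print(nm,0)
    for b in(150,170,190,210):
        d=np.cos(np.radians(b))*xr+np.array([0,0,np.sin(np.radians(b))]); n=np.sin(np.radians(b))*xr-np.array([0,0,np.cos(np.radians(b))])
        print(b,[proj(F,H+.0025*n+r*d+w*y).round(1).tolist() for r,w in((0,-.033),(0,.033),(.092,-.033),(.092,.033))])
E
python3 red.py
```

```text
[0.5163 0.0641 0.2255] [-0.2587 -0.0515 -0.7444] [-0.0593  0.0444  0.0405] [ 0.3361 -0.0455 -1.6981]
scene 503 260 301 212 234
150 [[257.7, 215.3], [267.9, 233.3], [287.2, 192.8], [298.6, 210.2]]
170 [[258.0, 215.1], [268.2, 233.1], [291.4, 200.2], [302.7, 217.5]]
190 [[258.3, 215.0], [268.5, 233.0], [291.5, 209.2], [302.6, 226.5]]
210 [[258.6, 215.0], [268.8, 233.0], [287.8, 218.6], [298.6, 235.9]]
top 22 206 257 186 293
150 [[257.8, 184.4], [232.7, 179.1], [250.3, 213.5], [223.9, 207.9]]
170 [[257.7, 184.7], [232.6, 179.4], [250.0, 218.8], [224.3, 213.5]]
190 [[257.7, 185.0], [232.5, 179.7], [250.6, 219.9], [225.7, 214.6]]
210 [[257.6, 185.3], [232.5, 180.1], [252.1, 216.8], [227.8, 211.7]]
```

Request:
move_arm([
  [0, [0.04, -0.01, -0.55], [0, 0, 0]],
  [0, [0.1, -0.02, -0.5], [0, 0, 0]],
  [0, [0.1, -0.02, -0.3], [0, 0, 0]],
  [0, [0.05, -0.01, -0.15], [0, 0, 0]],
  [0, [0, 0, 0], [0, 0, 0]],
])

```text
time_s: 19.95
tool_pos: [0.5201, 0.0636, 0.212]
orientation: [-179.8, 0.0, 167.3]
wrist_force: [0.8, -1.0, -0.5]
gripper_width: -0.002
grasp_force: 0.0
```

```bash
python3 red.py | grep -v "^1"
```

```text
[0.5201 0.0636 0.212 ] [ 0.8217 -1.0339 -0.5286] [-0.4378  0.0992  1.3824] [-0.0424  0.0093 -0.3562]
scene 408 261 298 216 235
210 [[258.6, 215.0], [268.8, 233.0], [287.8, 218.6], [298.6, 235.9]]
top 22 214 265 174 291
210 [[257.6, 185.3], [232.5, 180.1], [252.1, 216.8], [227.8, 211.7]]
```

Request:
move_arm([
  [0, [0, 0, -0.2], [0, 0, 0]],
  [0, [0, 0, -0.1], [0, 0, 0]],
  [0, [0, 0, -0.1], [0, 0, 0]],
  [0, [0, 0, -0.05], [0, 0, 0]],
])

```text
time_s: 20.38
tool_pos: [0.5201, 0.0637, 0.208]
orientation: [-179.8, 0.1, 167.3]
wrist_force: [0.1, -1.2, 0.7]
gripper_width: 0.003
grasp_force: 0.4
```

Request:
move_arm([
  [0, [0, 0, -0.1], [0, 0, 0]],
  [0, [0, 0, -0.1], [0, 0, 0]],
  [0, [0, 0, 0], [0, 0, 0]],
])

```text
time_s: 20.63
tool_pos: [0.5203, 0.0637, 0.2071]
orientation: [-179.8, 0.1, 167.3]
wrist_force: [-3.0, -0.4, 10.1]
gripper_width: -0.003
grasp_force: 4.9
```

Request:
move_arm([
  [0, [0, 0, -0.1], [0, 0, 0]],
  [0, [0, 0, -0.1], [0, 0, 0]],
  [0, [0, 0, 0], [0, 0, 0]],
])

```text
time_s: 20.88
tool_pos: [0.5206, 0.0637, 0.2067]
orientation: [-179.8, 0.2, 167.3]
wrist_force: [-9.2, -1.6, 22.7]
gripper_width: -0.0
grasp_force: 12.0
```

Request:
move_arm([
  [0, [0, 0, 0.3], [0, 0, 0]],
  [0, [0, 0, 2], [0, 0, 0]],
  [0, [0, 0, 4], [0, 0, 0]],
  [0, [0, 0, 4], [0, 0, 0]],
  [0, [-1, 0, 4], [0, 0, 0]],
  [0, [-2, -3, 2], [0, 0, 0]],
  [0, [-1, -4, 0], [0, 0, 0]],
  [0, [0, -4, 0], [0, 0, 0]],
  [0, [0, -4, 0], [0, 0, 0]],
  [0, [0, -4, 0], [0, 0, 0]],
  [0, [0, -4, 0], [0, 0, 0]],
  [0, [0, 0, 0], [0, 0, 0]],
  [0, [0, 0, 0], [0, 0, 0]],
  [0, [0, 0, 0], [0, 0, 0]],
])

```text
time_s: 22.05
tool_pos: [0.4801, -0.1658, 0.3668]
orientation: [-179.8, 0.0, 167.3]
wrist_force: [0.3, 0.2, 0.3]
gripper_width: -0.0
grasp_force: 0.0
```

```bash
python3 red.py | grep -v "^1"; python3 - <<'E'
from lid import *
f=grab("scene"); i=f["image"]; h=cv2.cvtColor(i,cv2.COLOR_RGB2HSV)
m=(((h[...,0]<5)|(h[...,0]>175))&(h[...,1]>150)&(h[...,2]>50)).astype(np.uint8); m[:,:180]=0;m[:,330:]=0;m[:190]=0;m[260:]=0
def model(b):
    d=np.cos(np.radians(b))*xr+np.array([0,0,np.sin(np.radians(b))]); n=np.sin(np.radians(b))*xr-np.array([0,0,np.cos(np.radians(b))])
    p=[proj(f,H+k*n+r*d+w*y) for k in(-.0025,.0025) for r in(0,.092) for w in(-.033,.033)]
    bar=[proj(f,H+k*n+r*d+w*y) for k in(.0025,.0145) for r in(.082,.092) for w in(-.02,.02)]
    g=np.zeros(m.shape,np.uint8); cv2.fillConvexPoly(g,cv2.convexHull(np.int32(np.round(p))),1); cv2.fillConvexPoly(g,cv2.convexHull(np.int32(np.round(bar))),0); return g
for b in range(190,217,3): g=model(b); print(b,round((g&m).sum()/(g|m).sum(),3))
F=__import__("pickle").load(open("F.pkl","rb"))
for nm in("scene","top"):
    d=cv2.absdiff(cv2.GaussianBlur(grab(nm)["image"],(5,5),0),cv2.GaussianBlur(F[nm]["image"],(5,5),0)).max(2)>45
    n,l,st,ce=cv2.connectedComponentsWithStats(d.astype(np.uint8)); print(nm,[st[k].tolist() for k in range(1,n) if st[k,4]>25])
E
```

```text
[ 0.4801 -0.1658  0.3668] [0.3246 0.2151 0.2902] [  3.5556  23.0399 -14.0918] [  3.951   22.9501 -15.8304]
scene 466 261 298 216 236
210 [[258.6, 215.0], [268.8, 233.0], [287.8, 218.6], [298.6, 235.9]]
top 385 231 256 182 212
210 [[257.6, 185.3], [232.5, 180.1], [252.1, 216.8], [227.8, 211.7]]
190 0.456
193 0.497
196 0.539
199 0.576
202 0.65
205 0.716
208 0.776
211 0.728
214 0.682
scene [[214, 0, 19, 61, 683], [377, 0, 78, 57, 3069], [236, 18, 18, 6, 50], [164, 25, 116, 148, 5185], [400, 53, 27, 14, 193], [385, 59, 13, 40, 273], [429, 58, 15, 48, 495], [251, 87, 31, 16, 307], [287, 94, 89, 56, 347], [436, 110, 6, 14, 58], [283, 116, 36, 28, 177], [381, 116, 5, 9, 38], [394, 125, 17, 29, 190], [420, 126, 16, 42, 277], [433, 129, 9, 20, 86], [378, 130, 5, 25, 78], [329, 156, 10, 10, 55], [218, 185, 31, 36, 771], [256, 189, 43, 71, 1512], [218, 220, 14, 20, 101], [233, 233, 19, 15, 162], [315, 267, 46, 38, 1188]]
top [[309, 160, 117, 204, 14067], [235, 177, 19, 6, 37], [229, 181, 29, 35, 751], [321, 192, 11, 6, 46], [471, 214, 25, 98, 1003], [176, 224, 54, 24, 996], [523, 321, 8, 9, 55], [552, 326, 8, 14, 93], [502, 337, 33, 59, 1584], [467, 339, 31, 10, 147], [390, 359, 67, 9, 407], [232, 381, 13, 22, 104], [465, 398, 35, 8, 149], [314, 400, 75, 20, 641], [302, 404, 14, 16, 127], [509, 404, 31, 16, 293]]
```

Both cups are nested, and the model match puts the lid shut. No changes show up at the bystanders, and the arm is clear of everything. I'm handing the job in.

```bash
python3 -c "
from bench import ctrl
print(ctrl.close_job())"
```

```text
the job is handed in; nothing more can be done
None
```

The orange and blue cups are nested and pressed home in the rack and the red lid is shut, but the orange press briefly peaked at about 42 N before I eased it to about 17 N (blue peaked near 20 N); the job is handed in at about 22 s, with no verdict returned.

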